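Set a tabletop throwing wheel for a left-handed potter

TASK

Make the throwing wheel ready for a left-handed potter: push its speed lever all the way to its stop towards the front of the machine, then rock the direction switch over by pressing its raised end (the end away from the wheel head), and last of all switch the power on by pressing the raised end of the power switch. Only push and press, without forcing anything: grasp and lift nothing, leave the bowl, the wheel head, the cup, the jar and the wooden tools as they stand, and finish with the hand clear.

Things in the scene. Friction and masses are not known exactly. Their poses are not given: they have to be found in the camera images.
- wheel_unit: Fixed light-grey housing of the throwing wheel, 360 mm front to back by 515 mm. Origin on the table under the middle of its control deck (flat top 150 mm above the table, x -180 to 180, y -85 to 85 mm); its -x is the machine's front (robot side), +y points to the wheel axis, 250 mm away. Splash pan 160 mm in radius, rim at 208 mm. Place and yaw (up to 0.3 rad) vary
- speed_lever (a joint): The only lever, an 8 mm stem with a black 28 mm ball knob: angle in rad, 0 = at its stop (leaning to the machine's front, -x of the unit), 0.9 = fastest (leaning back). Starts in between. It hinges about the unit's y axis 20 mm below the deck; light friction (about 3 N at the knob), stays where it is left
- lever_knob (a point): Centre of the ball knob; moves with the lever; 41 to 48 mm above the deck. The lever's pivot is at x 45, y -40 mm in the unit's frame, 68 mm from the knob's centre
- direction (a joint): Direction switch: angle in rad, 0 = as found, 0.40 = rocked right over. The smaller black rocker, 34 by 20 mm, lying along the unit's y, middle at x -65, y 38 mm in the unit's frame. It is stiff and stays where it is left; pressed straight down near the raised end it takes about 4 N and sinks about 5 mm to its stop
- direction_raised_end (a point): Point on top of the direction switch on the half that is raised at the start (away from the wheel head, marked by a short white bar), 12 mm from the middle; about 169 mm above the table at the start, 164 mm when pressed home. It moves with the switch
- power (a joint): Power switch: angle in rad, 0 = off (as found), 0.40 = on. The larger black rocker, 42 by 28 mm, lying along the unit's x in line with the lever, middle at x -65, y -40 mm in the unit's frame. It is stiff and stays where it is left; pressed straight down near the raised end it takes about 4 N and sinks about 6 mm to its stop
- power_raised_end (a point): Point on top of the power switch on the half that is raised at the start (the half nearer the lever, to the back of the machine, marked by a short white bar), 15 mm from the middle; about 170 mm above the table at the start, 164 mm when pressed home. It moves with the switch
- bat_edge (a point): Point on the top edge of the round plywood bat (radius 125 mm, top 218 mm above the table) on the free-turning wheel head, which is to be left unturned
- bowl: Bystander: raw clay bowl, 136 mm across, 66 mm high, standing on the bat in the middle of the wheel head. Origin under its foot
- water_cup: Bystander: grey plastic cup, 60 mm across, 62 mm high, on the back of the deck behind the controls on the wheel side. Origin under its foot
- rib: Bystander: flat wooden throwing rib, about 78 by 36 by 6 mm, lying on the deck beside the lever on the wheel side. Origin on its underside
- slip_jar: Bystander: glass jar with white cap, 72 mm across, 95 mm high, on the table beside the machine (the robot's right). Origin under it
- mallet: Bystander: wooden mallet standing on its head, 60 mm across, 160 mm high, on the table beside the machine. Origin under it
- oval_mould: Bystander: oblong wooden drape mould with round ends, 224 by 74 by 29 mm, on the table to the right of the machine. Origin under its middle

How it is judged (in metres and radians):
On the way, in this order (a step that is already met when the one before it is completed fails the run):
1. the speed lever is at its stop, both switches still as found (value of joint speed_lever below 0.07 rad and value of joint each of direction, power below 0.1 rad), for 0.1 s.
2. the direction switch is rocked over, lever at its stop, power still off (value of joint direction above 0.32 rad and value of joint each of speed_lever, power below 0.1 rad), for 0.1 s.
3. the power switch is on, lever at its stop, direction as set (value of joint each of power, direction above 0.32 rad and value of joint speed_lever below 0.1 rad), for 0.1 s.
At the end, for the whole second after the job is handed in: the speed lever is within 0.08 rad (5 mm at the knob) of its stop, the direction switch and the power switch are rocked right over (above 0.32 of 0.40 rad), the bat's edge has not turned by 20 mm, and no bowl, cup, jar or tool has shifted by 15 mm (value of joint speed_lever below 0.08 rad and value of joint each of direction, power above 0.32 rad and distance of each of bowl, water_cup, rib, slip_jar, mallet, oval_mould from where it was at the start of the episode below 0.015 m and distance of bat_edge from where it was at the start of the episode below 0.02 m); the robot touches nothing.
It fails at once if the power is switched on while the lever is off its stop or before the direction is set (value of joint power above 0.22 rad and (value of joint speed_lever above 0.12 rad or value of joint direction below 0.28 rad)).
It fails at once if the direction is changed while the lever is off its stop (value of joint direction above 0.22 rad and value of joint speed_lever above 0.12 rad).
It fails at once if the lever or a switch is forced, or the machine is struck (over 45 N) (contact force between any of the fingers, the arm and wheel_unit above 45 N).
It fails at once if a bystander is lifted, carried or knocked, or the wheel head is turned (distance of any of bowl, water_cup, rib, slip_jar, mallet, oval_mould from where it was at the start of the episode above 0.02 m or distance of bat_edge from where it was at the start of the episode above 0.03 m).
It also fails if it takes over 58 s, if anything falls off the work surface, if the arm or the gripper's body presses on something with over 40 N, if the wrist force passes 120 N, or if a joint passes its speed limit or range.

ROBOT

A 6-joint arm with a two-finger parallel gripper is mounted at the origin on the work surface. World frame = base frame: x ahead of the robot, y to its left, z up, the work surface at z = 0. Lengths are in mm, angles in rad, forces in N, time in s.
With the tool pointing down it reaches from about 400 to 925 mm from the base axis. Payload 12.5 kg.
Tool frame: the origin (TCP) lies midway between the tips of the shut fingers; the grasp point (between the pads) lies 19 mm behind it; z points along the fingers, y is the line along which they close (so a half turn about z gives the same grasp; the last joint's range is limited). The gripper opens to 95 mm and grips with 3 to 60 N. Pads are 20 mm wide; open, the fingers measure 119 mm over their backs; the gripper's body (75 mm by 180 mm) begins 59 mm behind the grasp point.
Start: joints at [-1.248, 0.491, 1.559, -0, 1.092, -0.106], TCP at [259.887, -568.426, 191.761] pointing down, gripper open.
Joint ranges: [-3.1, 3.1], [-0.84, 2.19], [0.05, 2.79], [-1.13, 4.28], [0.06, 2.93], [-2.69, 2.69]. Speed limits (rad/s): [2.22, 2.22, 2.79, 3.14, 3.14, 3.14].

INTERFACE

Orientations are given as [roll, pitch, yaw] about the fixed x, y, z axes, in that order (R = Rz(yaw) Ry(pitch) Rx(roll)).
In Python, from cell import state, read_camera, camera_info, env gives the robot as it stands.
- The arm moves only by the tool move_arm, never from a script. Its argument "commands" is a list of rows, each a list of 3 entries, a list of its own where there are three numbers: the shift along the world's x, y, z in cm, then the turn, a rotation vector about the world's x, y, z in degrees, then the opening, from 0 (shut) to 1 (fully open). A call has 1 to 10 rows; each row shifts and turns the commanded pose from where the row before left it; what a row does not reach is not made up. A row lasts 1/10 s, in which the tool goes at most 50 mm and 8.59 degrees, less where a joint would pass 70% of its speed; a pose out of reach is approached as far as the arm can. A call with a gripper value outside its range is refused whole. The fingers move at their own pace and stop on an object; the grip force is fixed at half the most. Time passes only in rows, so rows that do not move let the fingers close. It gives the time, the measured TCP pose, the force, the opening and the grip force at its end, in the units of the state.
- state(): the state, without advancing time (a new reading comes with each control period).
- read_camera(name): name is "scene" or "top" or "wrist"; returns the picture (384x512x3 uint8, blue, green, red); there is no depth.
- camera_info(name): a dict with "K" (3x3 intrinsics, pixels), "cam_to_world" (4x4, takes a point from camera to world coordinates). Camera axes: x right, y down, z forward; pixel columns grow to the right and rows downward; lengths in mm; the calibration is good to about 2 mm. A picture is of the moment at which its call begins: read the wrist's pose just before it. camera_info takes no time and is no camera call; for the wrist camera it gives the pose at the moment of the call.
- env.job_done(): hands the job in; it is judged then, once.
The state is a dict: "t": time; "joints": joint angles; "qvel": joint speeds; "tau": joint torques, N m; "eef_pos": TCP position; "tcp_rot": TCP orientation; "ft_force": force on the tool from outside, world axes, zero at the start; "moment": the same for the moment, N m; "opening": opening from 0.0 (shut) to 1.0 (fully open); "grip_force": force on a finger pad.
Only numpy, scipy, OpenCV 4.12 (cv2) and the standard library are available. Lean on these libraries where they do the work, as an engineer would, in place of code of your own. Each camera call takes 0.05 s, during which the arm holds its last target. There are 200 camera calls.

## Working session

There is one attempt and no reset: what is moved stays moved. The work goes in short steps, Python scripts to look and compute and a tool call to move; the robot and the scene stay as the last step left them, time stands still between calls to the robot, and variables do not carry over. Pictures are saved under pics/ and viewed, at most 10 in all, crops included, and the job is handed in when it is done.

Besides the shell and the picture viewer there is one more tool, called after "Request:" in YAML: its name, and indented under it one key for each argument. move_arm: Moves the arm, as the interface text tells. Its arguments: {"type":"object","properties":{"commands":{"type":"array"}},"required":["commands"]}

```bash
mkdir -p pics; python3 - <<'E'
from cell import *
import cv2
for n in ["top","scene"]:
    i=camera_info(n); print(n,i["K"],i["cam_to_world"])
    cv2.imwrite(f"pics/{n}0.png",read_camera(n))
s=state();print(s["t"],s["eef_pos"],s["tcp_rot"],s["opening"])
E
```

```text
top [[427.7457502    0.         249.34648134]
 [  0.         427.7457502  199.03068897]
 [  0.           0.           1.        ]] [[ 6.39416650e-03 -9.97860612e-01  6.50639170e-02  4.98160417e+02]
 [-9.99836029e-01 -7.48205547e-03 -1.64904060e-02 -7.36510599e+01]
 [ 1.69419384e-02 -6.49478060e-02 -9.97744834e-01  1.34921474e+03]
 [ 0.00000000e+00  0.00000000e+00  0.00000000e+00  1.00000000e+00]]
scene [[422.38657001   0.         249.05860366]
 [  0.         422.38657001 202.09201306]
 [  0.           0.           1.        ]] [[ 6.04813695e-01  5.30891033e-01 -5.93595068e-01  1.21284123e+03]
 [ 7.96342060e-01 -3.97282451e-01  4.56076723e-01 -5.65352977e+02]
 [ 6.30213854e-03 -7.48546168e-01 -6.63052726e-01  8.58499170e+02]
 [ 0.00000000e+00  0.00000000e+00  0.00000000e+00  1.00000000e+00]]
0.1 [ 259.79123111 -568.18760262  191.24705442] [-3.14063057e+00 -9.27223073e-05  4.28779891e-01] 0.9994948277014228
```

View pics/top0.png

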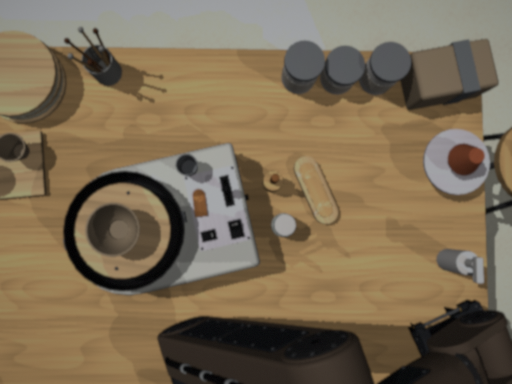

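View pics/scene0.png

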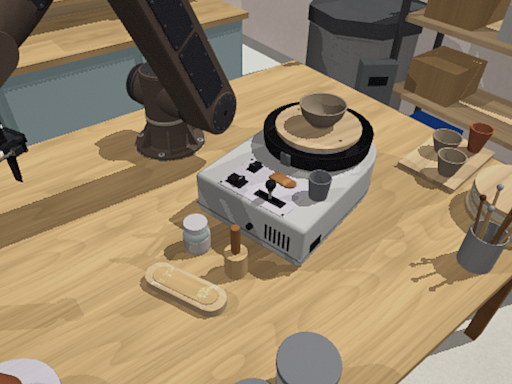

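The top view shows the wheel at the left (bat about (120,230)) and the deck at the right, with its right edge from (233,145) to (258,264). The switches are near (209,236) and (236,229), and the lever and its slot near (228,190). I'll enlarge the deck in both views.

```bash
python3 - <<'E'
import cv2,numpy as np
a=cv2.imread("pics/top0.png")[140:270,170:265]; b=cv2.imread("pics/scene0.png")[140:260,195:335]
A=cv2.resize(a,None,fx=4,fy=4,interpolation=2); B=cv2.resize(b,None,fx=3,fy=3,interpolation=2)
m=np.zeros((520,800,3),np.uint8); m[:520,:380]=A; m[:360,380:800]=B
cv2.imwrite("pics/m1.png",m)
E
```

```text
(no output)
```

View pics/m1.png

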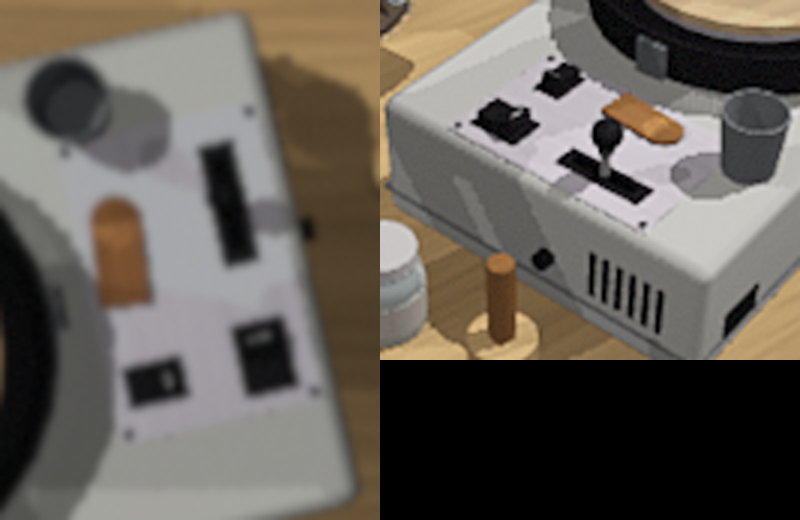

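The enlarged view shows the power rocker at top-view pixel (236,229) with its white bar on the +x side, and the direction rocker at (209,235) with its bar on the right. The lever slot is at about (227,191), and the knob leans over the slot. Next I'll solve for the unit pose.

```bash
cat > h.py <<'E'
import cv2,numpy as np
from cell import *
def ray(i,u,v,z):
    T=np.array(i["cam_to_world"]);d=T[:3,:3]@np.linalg.inv(i["K"])@[u,v,1.];o=T[:3,3]
    return (o+d*(z-o[2])/d[2])[:2]
def proj(i,p):
    T=np.array(i["cam_to_world"]);q=np.array(i["K"])@(T[:3,:3].T@(np.array(p)-T[:3,3]));return q[:2]/q[2]
def blobs(img,box,thr,amin):
    x0,y0,x1,y1=box
    m=(img[y0:y1,x0:x1].max(2)<thr).astype(np.uint8)
    n,l,s,c=cv2.connectedComponentsWithStats(m)
    return [(c[k]+[x0,y0],s[k,:]+np.array([x0,y0,0,0,0])) for k in range(1,n) if s[k,4]>=amin]
def fit(U,W):
    U,W=np.array(U,float),np.array(W,float);u,w=U-U.mean(0),W-W.mean(0)
    a=np.arctan2((u[:,0]*w[:,1]-u[:,1]*w[:,0]).sum(),(u*w).sum())
    R=np.array([[np.cos(a),-np.sin(a)],[np.sin(a),np.cos(a)]]);t=W.mean(0)-R@U.mean(0)
    return a,R,t,(W-(U@R.T+t))
E
python3 - <<'E'
from h import *
img=cv2.imread("pics/top0.png");i=camera_info("top")
for c,s in blobs(img,(195,165,248,250),75,15): print(c,s)
m=(img[160:300,55:190].max(2)<60).astype(np.uint8)
cs,_=cv2.findContours(m,cv2.RETR_EXTERNAL,cv2.CHAIN_APPROX_NONE)
c=max(cs,key=len);e=cv2.fitEllipse(cv2.convexHull(c));pc=np.array(e[0])+[55,160];print(e,pc)
W=[ray(i,*pc,208)]
U=[(0,250)]
for q,z,u in [((236.2,228.7),160,(-65,-40)),((209,235.2),160,(-65,38))]: W.append(ray(i,*q,z));U.append(u)
a,R,t,r=fit(U,W);print(a,t,r)
sc=[ray(i,170+x/4,140+y/4,150) for x,y in [(249,111),(65,152),(315,391),(128,434)]]
print("screws in unit",(np.array(sc)-t)@R)
# knob
print("slot/knob", [(ray(i,170+x/4,140+y/4,z)-t)@R for x,y,z in [(217,143,150),(240,262,150)]])
E
```

```text
[226.72765957 190.58297872] [220 176  14  30 235]
[245.72413793 196.27586207] [244 193   4   9  29]
[235.91121495 228.6728972 ] [229 220  15  19 214]
[208.624 235.152] [202 230  15  11 125]
((69.2763671875, 70.66960144042969), (117.71781158447266, 122.58209991455078), 72.65408325195312) [124.27636719 230.66960144]
0.244090599859551 [546.6050116   -3.57553125] [[-0.04884882 -0.82599401]
 [-0.19264373  0.71843314]
 [ 0.24149256  0.10756087]]
screws in unit [[104.4137288  -68.34827698]
 [106.33557396  64.12467821]
 [-97.79875426 -67.28149075]
 [-96.0730025   66.21741796]]
slot/knob [array([ 87.59786872, -41.15863914]), array([  2.1978477 , -37.37821832])]
```

```bash
python3 - <<'E'
from h import *
a=.2441;c,s=np.cos(a),np.sin(a);R=np.array([[c,-s],[s,c]]);t=np.array([546.6,-3.6])
i=camera_info("scene");T=np.array(i["cam_to_world"])
d=T[:3,:3]@np.linalg.inv(i["K"])@[270.7,184.3,1];o=T[:3,3]
n=np.array([-s,c,0]);k=(-40-n[:2]@(o[:2]-t))/(n@d);p=o+k*d
print("knob",p,(p[:2]-t)@R, np.hypot((p[:2]-t)@R[:,0]-45,p[2]-130))
for nm,u in dict(knobstop=(15.4,-40),behind=(95,-40),power=(-43,-40),dirn=(-65,16)).items(): print(nm,R@u+t)
i=camera_info("top");print("cup",(ray(i,187,165,200)-t)@R, "rib",[(ray(i,170+x/4,140+y/4,156)-t)@R for x,y in [(150,300),(98,305),(118,197)]])
i=camera_info("wrist");print(np.round(i["cam_to_world"],3),state()["eef_pos"])
E
```

```text
knob [603.77392186 -30.58190134 201.2976184 ] [ 48.95794461 -40.        ] 71.40739258262424
knobstop [571.21079471 -38.69228952]
behind [648.45107123 -19.45431452]
power [514.54204912 -52.80658274]
dirn [479.65998022  -3.78371798]
cup [133.14978785  49.17998431] rib [array([-9.18671937, 29.57302229]), array([-4.08287995, 65.47652465]), array([66.07910677, 34.77471958])]
[[ 4.16000e-01 -8.70000e-01 -2.63000e-01  3.34190e+02]
 [-9.09000e-01 -3.99000e-01 -1.19000e-01 -5.33575e+02]
 [-2.00000e-03  2.89000e-01 -9.57000e-01  3.83957e+02]
 [ 0.00000e+00  0.00000e+00  0.00000e+00  1.00000e+00]] [ 259.79123111 -568.18760262  191.24705442]
```

Request:
move_arm:
  commands:
    - [[0,0,4],[0,0,-5],0]
    - [[0,0,4],[0,0,-5.6],0]
    - [[2,3,3],[0,0,0],0]
    - [[2.5,4.3,0],[0,0,0],0]
    - [[2.5,4.3,0],[0,0,0],0]
    - [[2.5,4.3,0],[0,0,0],0]
    - [[2.5,4.3,0],[0,0,0],0]
    - [[2.5,4.3,0],[0,0,0],0]
    - [[2.5,4.3,0],[0,0,0],0]
    - [[2.5,4.3,0],[0,0,0],0]

```text
t: 1.1
eef_pos: [455.4, -235.5, 301.7]
tcp_rot: [-3.142, 0.0, 0.244]
ft_force: [1.4, -1.3, -0.4]
opening: 0.216
grip_force: 0.0
```

Request:
move_arm:
  commands:
    - [[0,4.5,0],[0,0,0],0]
    - [[0,4.5,0],[0,0,0],0]
    - [[0,4.5,0],[0,0,0],0]
    - [[0,4.5,0],[0,0,0],0]
    - [[0,0,0],[0,0,0],0]
    - [[0,0,0],[0,0,0],0]

```text
t: 1.7
eef_pos: [454.9, -56.8, 301.8]
tcp_rot: [3.141, 0.0, 0.246]
ft_force: [-0.2, 0.5, 0.0]
opening: 0.003
grip_force: 0.0
```

```bash
python3 - <<'E'
from h import *
import pickle
i=camera_info("wrist");im=read_camera("wrist");pickle.dump(i,open("w1.pkl","wb"));cv2.imwrite("pics/w1.png",im)
a=.2441;c,s=np.cos(a),np.sin(a);R=np.array([[c,-s],[s,c]]);t=np.array([546.6,-3.6])
for u in [(-65,-40,164),(-65,38,164),(49,-40,198),(45,-40,150)]: print(u,proj(i,[*(R@u[:2]+t),u[2]]))
E
```

```text
(-65, -40, 164) [262.38515048 145.28574874]
(-65, 38, 164) [193.91358305 145.12307753]
(49, -40, 198) [265.18113571  25.06212832]
(45, -40, 150) [263.22769657  40.89428028]
```

View pics/w1.png

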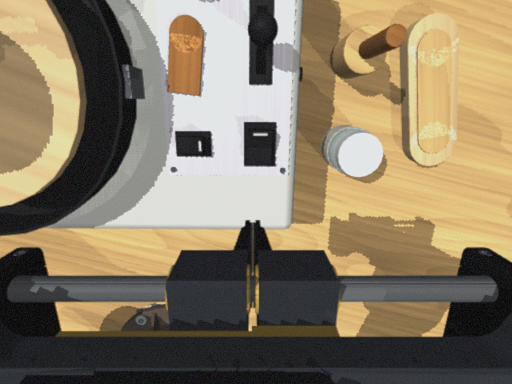

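The wrist view shows power at (260,144), direction at (194,144) and the knob at (263,27). Each is within 2 px of the prediction, so the unit pose holds. I'll go behind the lever.

Request:
move_arm:
  commands:
    - [[4,0.9,0],[0,0,0],0]
    - [[4,0.9,0],[0,0,0],0]
    - [[4,0.9,0],[0,0,0],0]
    - [[4,0.6,0],[0,0,0],0]
    - [[3.4,0.4,0],[0,0,0],0]
    - [[0,0,0],[0,0,0],0]
    - [[0,0,-4],[0,0,0],0]
    - [[0,0,-4],[0,0,0],0]
    - [[0,0,-4],[0,0,0],0]
    - [[0,0,0],[0,0,0],0]

```text
t: 2.75
eef_pos: [646.2, -21.9, 176.7]
tcp_rot: [-3.138, 0.009, 0.242]
ft_force: [-0.4, 0.1, -0.4]
opening: 0.001
grip_force: 0.0
```

Request:
move_arm:
  commands:
    - [[-0.75,0,0.2],[0,0,0],0]
    - [[-0.6,-0.15,0],[0,0,0],0]
    - [[-0.6,-0.15,0],[0,0,0],0]
    - [[-0.6,-0.15,0],[0,0,0],0]
    - [[-0.6,-0.15,0],[0,0,0],0]
    - [[-0.6,-0.15,0],[0,0,0],0]
    - [[-0.4,-0.1,0],[0,0,0],0]
    - [[0,0,0],[0,0,0],0]

```text
t: 3.55
eef_pos: [607.2, -29.1, 184.8]
tcp_rot: [3.141, -0.002, 0.244]
ft_force: [0.6, 0.0, 5.5]
opening: 0.007
grip_force: 2.3
```

Request:
move_arm:
  commands:
    - [[-0.3,-0.07,-0.2],[0,0,0],0]
    - [[-0.3,-0.07,-0.2],[0,0,0],0]
    - [[-0.2,-0.05,0],[0,0,0],0]
    - [[0,0,0],[0,0,0],0]

```text
t: 3.95
eef_pos: [600.0, -31.2, 181.6]
tcp_rot: [3.14, -0.003, 0.244]
ft_force: [0.1, -1.2, 10.3]
opening: 0.005
grip_force: 4.0
```

```bash
python3 - <<'E'
from h import *
b=read_camera("scene")[130:260,195:335];w=read_camera("wrist")[100:384,100:420]
m=np.zeros((400,800,3),np.uint8);m[:390,:420]=cv2.resize(b,None,fx=3,fy=3,interpolation=2);m[:284,420:740]=w
cv2.imwrite("pics/m2.png",m)
print(state()["ft_force"],state()["moment"])
E
```

```text
[-0.50496978 -2.14090377  9.70161672] [-0.17571664 -0.01752017  0.06614033]
```

View pics/m2.png

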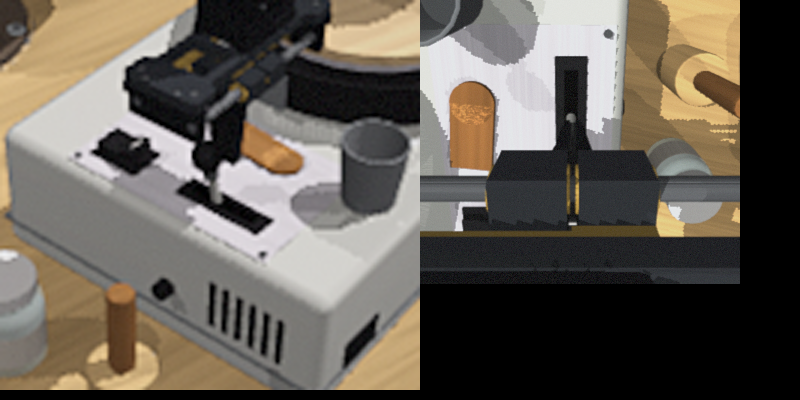

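The finger is behind the knob and the lever leans forward (knob at about (263,183) in the scene view). I'll raise slightly to relieve the vertical rub and keep pushing.

Request:
move_arm:
  commands:
    - [[-0.2,-0.05,0.3],[0,0,0],0]
    - [[-0.2,-0.05,0.1],[0,0,0],0]
    - [[0,0,0],[0,0,0],0]

```text
t: 4.35
eef_pos: [595.1, -31.8, 184.0]
tcp_rot: [3.142, -0.0, 0.244]
ft_force: [1.1, 1.2, 3.6]
opening: 0.004
grip_force: 1.4
```

Request:
move_arm:
  commands:
    - [[-0.2,-0.05,0],[0,0,0],0]
    - [[-0.2,-0.05,0],[0,0,0],0]
    - [[0,0,0],[0,0,0],0]

```text
t: 4.65
eef_pos: [591.0, -32.9, 183.6]
tcp_rot: [-3.141, 0.001, 0.244]
ft_force: [-0.1, 0.0, 0.4]
opening: 0.004
grip_force: 0.6
```

Request:
move_arm:
  commands:
    - [[-0.2,-0.05,0],[0,0,0],0]
    - [[-0.2,-0.05,0],[0,0,0],0]
    - [[0,0,0],[0,0,0],0]

```text
t: 4.95
eef_pos: [587.1, -33.9, 183.7]
tcp_rot: [-3.142, 0.0, 0.244]
ft_force: [-0.8, 0.0, 0.9]
opening: 0.005
grip_force: 0.5
```

Request:
move_arm:
  commands:
    - [[-0.2,-0.05,0],[0,0,0],0]
    - [[-0.2,-0.05,0],[0,0,0],0]
    - [[0,0,0],[0,0,0],0]

```text
t: 5.25
eef_pos: [583.0, -34.9, 183.8]
tcp_rot: [3.142, 0.0, 0.244]
ft_force: [0.2, -0.1, 0.9]
opening: 0.007
grip_force: 0.7
```

```bash
python3 - <<'E'
from h import *
b=read_camera("scene")[150:220,235:305];w=read_camera("wrist")[100:384,100:420]
m=np.zeros((420,800,3),np.uint8);m[:420,:420]=cv2.resize(b,None,fx=6,fy=6,interpolation=2);m[:284,420:740]=w
cv2.imwrite("pics/m3.png",m)
E
```

```text
(no output)
```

View pics/m3.png

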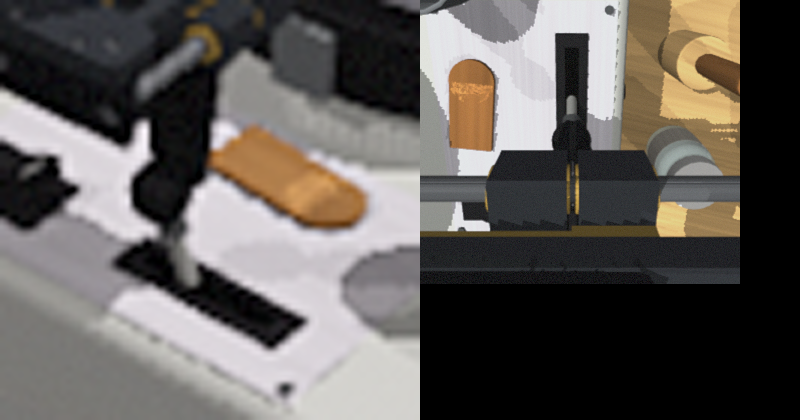

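The knob is now at about scene pixel (261,182), with the finger still behind it.

```bash
cat >> h.py <<'E'
a=.2441;c,s=np.cos(a),np.sin(a);RU=np.array([[c,-s],[s,c]]);tU=np.array([546.6,-3.6])
def onplane(i,u,v):
    T=np.array(i["cam_to_world"]);d=T[:3,:3]@np.linalg.inv(i["K"])@[u,v,1];o=T[:3,3]
    n=np.array([-s,c,0]);k=(-40-n[:2]@(o[:2]-tU))/(n@d);p=o+k*d
    x=(p[:2]-tU)@RU[:,0];return x,p[2],np.hypot(x-45,p[2]-130),np.arctan2(x-45,p[2]-130)
E
python3 - <<'E'
from h import *
i=camera_info("scene")
print(onplane(i,270.7,184.3),onplane(i,263,182.7),onplane(i,261.3,182),onplane(i,235+180/6,150+285/6))
E
```

```text
(np.float64(48.957944610934625), np.float64(201.2976184027615), np.float64(71.40739258262424), np.float64(0.055456079419336335)) (np.float64(25.32285980674003), np.float64(194.2925377849499), np.float64(67.2363016607429), np.float64(-0.2970037863301197)) (np.float64(19.973298657877883), np.float64(193.8153976164374), np.float64(68.54736138621078), np.float64(-0.37374115136626307)) (np.float64(33.355317044537394), np.float64(149.69487659860488), np.float64(22.879834032779073), np.float64(-0.5339641132788603))
```

Request:
move_arm:
  commands:
    - [[-0.2,-0.05,0],[0,0,0],0]
    - [[0,0,0],[0,0,0],0]

```text
t: 5.55
eef_pos: [581.2, -35.4, 183.8]
tcp_rot: [3.141, 0.0, 0.244]
ft_force: [0.9, 0.2, -0.2]
opening: 0.004
grip_force: 0.6
```

Request:
move_arm:
  commands:
    - [[-0.2,-0.05,0],[0,0,0],0]

```text
t: 5.65
eef_pos: [579.5, -35.8, 183.8]
tcp_rot: [3.141, -0.0, 0.244]
ft_force: [1.2, 0.8, 0.8]
opening: 0.004
grip_force: 0.8
```

Request:
move_arm:
  commands:
    - [[-0.1,-0.02,0],[0,0,0],0]

```text
t: 5.75
eef_pos: [578.3, -36.0, 183.8]
tcp_rot: [3.141, -0.0, 0.244]
ft_force: [0.9, -0.1, 1.1]
opening: 0.003
grip_force: 0.6
```

Request:
move_arm:
  commands:
    - [[1.5,0.37,0],[0,0,0],0]
    - [[1.5,0.37,0],[0,0,0],0]
    - [[0,0,4],[0,0,0],0]
    - [[0,0,4],[0,0,0],0]
    - [[0,0,4],[0,0,0],0]
    - [[-4,-0.97,0],[0,0,0],0]
    - [[-4,-0.97,0],[0,0,0],0]
    - [[-4,-0.97,0],[0,0,0],0]
    - [[0,0,0],[0,0,0],0]
    - [[0,0,0],[0,0,0],0]

```text
t: 6.75
eef_pos: [488.0, -57.9, 304.2]
tcp_rot: [3.141, -0.001, 0.243]
ft_force: [-0.1, 0.5, -0.3]
opening: 0.004
grip_force: 0.0
```

```bash
python3 - <<'E'
from h import *
i=camera_info("wrist");w=read_camera("wrist");b=read_camera("scene")[150:220,235:305]
m=np.zeros((420,800,3),np.uint8);m[:350,:350]=cv2.resize(b,None,fx=5,fy=5,interpolation=2);m[:,350:]=cv2.resize(w[0:210,150:375],None,fx=2,fy=2,interpolation=2)
cv2.imwrite("pics/m4.png",m)
import pickle;pickle.dump(i,open("w2.pkl","wb"));cv2.imwrite("pics/w2.png",w);print(state()["eef_pos"])
for x in (10,15.4,20,30): print(x,proj(i,[*(RU@[x,-40]+tU),130+np.sqrt(68**2-(x-45)**2)]))
E
```

```text
[488.97412161 -57.73651721 303.68695021]
10 [254.45939856 105.99456846]
15.4 [254.48733865 100.4320857 ]
20 [254.50836586  95.5744348 ]
30 [254.54581876  84.7120895 ]
```

View pics/m4.png

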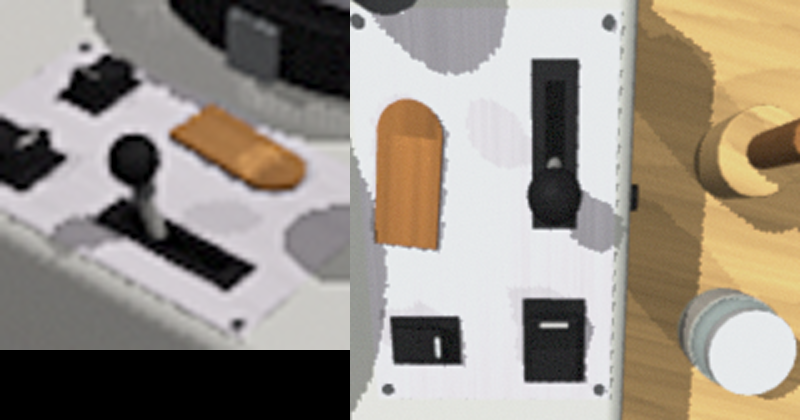

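```bash
python3 - <<'E'
from h import *
i=camera_info("scene")
for p in [(583,-34.9,183.8),(583,-34.9,203.8)]: print("m3 px",(proj(i,p)-[235,150])*6)
p=[*(RU@[19,-40]+tU),193]; print("knob m3",(proj(i,p)-[235,150])*6)
import pickle
i=pickle.load(open("w2.pkl","rb"));w=cv2.imread("pics/w2.png")
for b in blobs(w,(210,100,285,200),75,150)+blobs(w,(160,140,205,190),75,100): print(b[0],b[1],(ray(i,*b[0],160)-tU)@RU)
q=proj(i,state()["eef_pos"]);print("tip px wrist",q)
i1=pickle.load(open("w1.pkl","rb"));print("tip px w1",proj(i1,[454.9,-56.8,301.8]))
E
```

```text
m3 px [173.10715536 217.02695602]
m3 px [174.53246015 179.68250287]
knob m3 [155.90644062 192.59663251]
[251.96166134 106.23003195] [240 100  25  14 313] [  9.58491483 -37.41025424]
[251.60824742 169.91666667] [ 237  150   31   41 1164] [-63.16725707 -36.90650339]
[187.46666667 169.68194444] [171 159  34  23 720] [-62.81923209  39.45459302]
tip px wrist [253.52046748 221.24254004]
tip px w1 [253.47004402 222.79565535]
```

The wrist view shows the knob at (252,97), so x is about 18 in the unit frame, which is just short of the stop (about 15). Both switches are untouched. I'll repeat the push, more firmly.

Request:
move_arm:
  commands:
    - [[4,1,0],[0,0,0],0]
    - [[4,1,0],[0,0,0],0]
    - [[4,1.1,0],[0,0,0],0]
    - [[0.2,0,0],[0,0,0],0]
    - [[0,0,-3.4],[0,0,0],0]
    - [[0,0,-3.4],[0,0,0],0]
    - [[0,0,-3.4],[0,0,0],0]
    - [[0,0,-2],[0,0,0],0]
    - [[0,0,0],[0,0,0],0]

```text
t: 7.75
eef_pos: [609.2, -26.4, 178.6]
tcp_rot: [-3.139, 0.005, 0.244]
ft_force: [0.2, -0.0, -0.2]
opening: 0.005
grip_force: 0.0
```

Request:
move_arm:
  commands:
    - [[-0.8,-0.2,0],[0,0,0],0]
    - [[-0.8,-0.2,0],[0,0,0],0]
    - [[0,0,0],[0,0,0],0]

```text
t: 8.05
eef_pos: [593.7, -31.0, 183.2]
tcp_rot: [3.141, -0.001, 0.244]
ft_force: [-1.0, -0.0, 0.4]
opening: 0.006
grip_force: 0.0
```

Request:
move_arm:
  commands:
    - [[-0.3,-0.07,0],[0,0,0],0]
    - [[-0.3,-0.07,0],[0,0,0],0]

```text
t: 8.25
eef_pos: [588.5, -32.2, 182.4]
tcp_rot: [3.141, -0.001, 0.244]
ft_force: [1.1, -0.2, 1.0]
opening: 0.007
grip_force: 0.7
```

Request:
move_arm:
  commands:
    - [[-0.3,-0.07,0],[0,0,0],0]
    - [[-0.3,-0.07,0],[0,0,0],0]

```text
t: 8.45
eef_pos: [582.5, -33.6, 182.1]
tcp_rot: [3.141, -0.001, 0.244]
ft_force: [3.2, 0.7, 3.0]
opening: 0.007
grip_force: 1.8
```

Request:
move_arm:
  commands:
    - [[-0.2,-0.05,0],[0,0,0],0]

```text
t: 8.55
eef_pos: [580.8, -34.1, 182.2]
tcp_rot: [3.141, -0.002, 0.244]
ft_force: [2.9, 2.0, 3.7]
opening: 0.003
grip_force: 2.0
```

Request:
move_arm:
  commands:
    - [[-0.2,-0.05,0],[0,0,0],0]

```text
t: 8.65
eef_pos: [579.0, -34.6, 182.3]
tcp_rot: [3.141, -0.002, 0.244]
ft_force: [3.8, 1.3, 6.3]
opening: 0.005
grip_force: 2.6
```

Request:
move_arm:
  commands:
    - [[-0.2,-0.05,0],[0,0,0],0]

```text
t: 8.75
eef_pos: [577.0, -35.0, 182.3]
tcp_rot: [3.141, -0.002, 0.244]
ft_force: [4.8, 1.0, 4.9]
opening: 0.006
grip_force: 2.7
```

Request:
move_arm:
  commands:
    - [[-0.2,-0.05,0],[0,0,0],0]

```text
t: 8.85
eef_pos: [575.0, -35.5, 182.3]
tcp_rot: [3.141, -0.002, 0.244]
ft_force: [3.7, 1.1, 4.6]
opening: 0.005
grip_force: 2.7
```

Request:
move_arm:
  commands:
    - [[-0.2,-0.05,0],[0,0,0],0]

```text
t: 8.95
eef_pos: [573.0, -36.0, 182.3]
tcp_rot: [3.141, -0.002, 0.244]
ft_force: [4.0, 1.4, 5.0]
opening: 0.003
grip_force: 2.7
```

Request:
move_arm:
  commands:
    - [[-0.2,-0.05,0],[0,0,0],0]

```text
t: 9.05
eef_pos: [571.0, -36.5, 182.3]
tcp_rot: [3.141, -0.002, 0.244]
ft_force: [4.3, 0.7, 6.1]
opening: 0.01
grip_force: 2.7
```

```bash
python3 - <<'E'
from h import *
i=camera_info("scene");f=read_camera("scene");b=f[150:220,235:305]
w=read_camera("wrist");print(state()["eef_pos"],proj(i,state()["eef_pos"])-[235,150],state()["ft_force"])
m=np.zeros((420,800,3),np.uint8);m[:,:420]=cv2.resize(b,None,fx=6,fy=6,interpolation=2);m[:320,420:800]=cv2.resize(w[170:330,160:350],None,fx=2,fy=2)
cv2.imwrite("pics/m5.png",m)
E
```

```text
[570.67874538 -36.59867467 182.27120571] [25.26963158 34.42066984] [2.25986096 0.52156619 5.77799284]
```

View pics/m5.png

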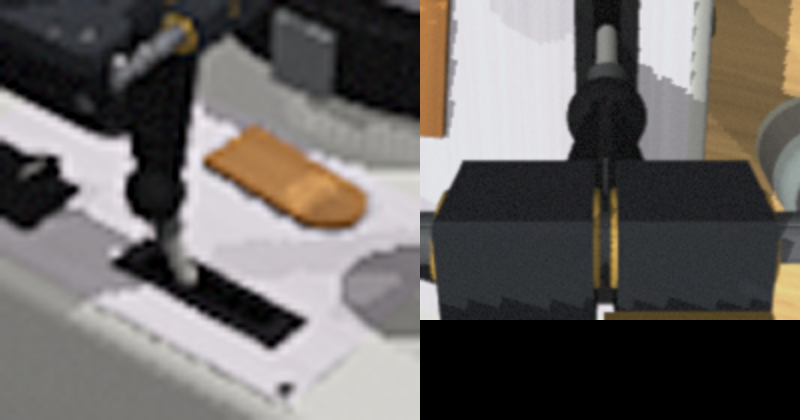

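```bash
python3 - <<'E'
from h import *
A=[];B=[]
for n,(u,v) in dict(scene=(260.8,182),wrist=(253.5,228.5)).items():
    i=camera_info(n);T=np.array(i["cam_to_world"]);d=T[:3,:3]@np.linalg.inv(i["K"])@[u,v,1];d/=np.linalg.norm(d)
    P=np.eye(3)-np.outer(d,d);A.append(P);B.append(P@T[:3,3])
    print(n,onplane(i,u,v))
p=np.linalg.solve(sum(A),sum(B));print(p,(p[:2]-tU)@RU,[P@p-b for P,b in zip(A,B)])
s_=state();print(s_["eef_pos"],(s_["eef_pos"][:2]-tU)@RU,s_["opening"],s_["ft_force"])
i=camera_info("wrist");print([proj(i,s_["eef_pos"]+np.array([0,0,z])) for z in (0,10,20)])
E
```

```text
scene (np.float64(18.414846234815975), np.float64(193.02231150773287), np.float64(68.40016190402035), np.float64(-0.3991886579261719))
wrist (np.float64(-193.16700402882128), np.float64(-274.79611010430614), np.float64(469.6630840971452), np.float64(-2.609773806225464))
[570.90441991 -36.29848426 190.75171074] [ 15.68124989 -37.60311292] [array([-0.71230238, -0.41526177,  0.35455244]), array([ 0.71230238,  0.41526177, -0.35455244])]
[570.67874538 -36.59867467 182.27120571] [ 15.38971449 -37.83986254] 0.004998980139264295 [2.25986096 0.52156619 5.77799284]
[array([253.45861361, 222.81583365]), array([253.51651181, 228.52709021]), array([253.58027628, 234.81701378])]
```

Triangulation puts the knob right under the TCP. The finger has been riding on top of the ball and dragging it by friction. I'll lift, go further back, come in about 20 mm lower and push squarely on the knob.

Request:
move_arm:
  commands:
    - [[0,0,1.5],[0,0,0],0]
    - [[0,0,2],[0,0,0],0]
    - [[2.4,0.6,0],[0,0,0],0]
    - [[2.4,0.6,0],[0,0,0],0]
    - [[0,0,0],[0,0,0],0]
    - [[0,0,-2.5],[0,0,0],0]
    - [[0,0,-2],[0,0,0],0]
    - [[0,0,-1],[0,0,0],0]
    - [[0,0,0],[0,0,0],0]

```text
t: 10.05
eef_pos: [617.1, -24.6, 160.4]
tcp_rot: [-3.141, 0.003, 0.244]
ft_force: [-0.1, -0.3, -0.1]
opening: 0.002
grip_force: 0.0
```

Request:
move_arm:
  commands:
    - [[-0.6,-0.15,0],[0,0,0],0]
    - [[-0.4,-0.1,0],[0,0,0],0]
    - [[-0.3,-0.07,0],[0,0,0],0]

```text
t: 10.35
eef_pos: [605.1, -27.9, 162.7]
tcp_rot: [3.141, -0.001, 0.244]
ft_force: [-0.3, 0.6, 0.3]
opening: 0.007
grip_force: 0.0
```

Request:
move_arm:
  commands:
    - [[-0.3,-0.07,0],[0,0,0],0]
    - [[-0.2,-0.05,0],[0,0,0],0]

```text
t: 10.55
eef_pos: [600.2, -29.0, 162.2]
tcp_rot: [3.141, -0.001, 0.244]
ft_force: [0.2, -0.2, -0.4]
opening: 0.007
grip_force: 0.0
```

Request:
move_arm:
  commands:
    - [[-0.2,-0.05,0],[0,0,0],0]
    - [[-0.2,-0.05,0],[0,0,0],0]

```text
t: 10.75
eef_pos: [596.3, -29.9, 161.8]
tcp_rot: [3.141, -0.0, 0.244]
ft_force: [-0.4, 0.1, -0.5]
opening: 0.002
grip_force: 0.0
```

Request:
move_arm:
  commands:
    - [[-0.2,-0.05,0],[0,0,0],0]

```text
t: 10.85
eef_pos: [594.8, -30.4, 161.9]
tcp_rot: [3.141, -0.001, 0.244]
ft_force: [8.8, 3.1, -2.6]
opening: 0.005
grip_force: 4.5
```

Request:
move_arm:
  commands:
    - [[-0.2,-0.05,0],[0,0,0],0]

```text
t: 10.95
eef_pos: [594.6, -30.5, 162.0]
tcp_rot: [3.141, -0.006, 0.243]
ft_force: [17.5, 6.8, -8.7]
opening: 0.005
grip_force: 9.1
```

Request:
move_arm:
  commands:
    - [[-0.2,-0.05,0],[0,0,0],0]

```text
t: 11.05
eef_pos: [594.4, -30.6, 162.1]
tcp_rot: [3.14, -0.01, 0.243]
ft_force: [26.3, 9.9, -12.5]
opening: 0.007
grip_force: 13.9
```

The force ramped to 27 N with no further motion, at exactly the expected stop position (knob + 14 + 10 mm), so the lever is home. I'll back off and go above the direction switch.

Request:
move_arm:
  commands:
    - [[0.6,0.15,0],[0,0,0],0]
    - [[1.2,0.3,0],[0,0,0],0]
    - [[0,0,0],[0,0,0],0]
    - [[0,0,4],[0,0,0],0]
    - [[0,0,4],[0,0,0],0]
    - [[-3,0.7,0],[0,0,0],0]
    - [[-4,1,0],[0,0,0],0]
    - [[-4,1.2,0],[0,0,0],0]
    - [[0,0,0],[0,0,0],0]
    - [[0,0,0],[0,0,0],0]

```text
t: 12.05
eef_pos: [498.3, 2.1, 242.4]
tcp_rot: [3.141, -0.001, 0.244]
ft_force: [1.1, 0.2, 0.3]
opening: 0.004
grip_force: 0.0
```

```bash
python3 - <<'E'
from h import *
i=camera_info("wrist");w=read_camera("wrist");cv2.imwrite("pics/w6.png",w);print(state()["eef_pos"])
p=np.array(state()["eef_pos"]);print(proj(i,p),proj(i,p+[0,0,20]))
sc=camera_info("scene");f=read_camera("scene")
for b in blobs(f,(235,150,310,225),60,20): print(b[0],b[1])
E
```

```text
[498.95152368   1.92691672 242.15462247]
[253.99878507 221.87587733] [254.17514574 233.79024235]
[294.58405172 157.86853448] [269 150  41  21 464]
[254.58585859 166.70707071] [247 161  16  12  99]
[239.43809524 181.11428571] [235 174  13  14 105]
[266.859375  193.3515625] [254 177  32  31 256]
```

Request:
move_arm:
  commands:
    - [[-1.9,0.3,0],[0,0,0],0]
    - [[0,0,-3],[0,0,0],0]
    - [[0,0,-3],[0,0,0],0]
    - [[0,0,0],[0,0,0],0]
    - [[0,0,0],[0,0,0],0]

```text
t: 12.65
eef_pos: [480.1, 4.8, 181.9]
tcp_rot: [-3.141, 0.001, 0.244]
ft_force: [0.3, 0.0, 0.5]
opening: 0.003
grip_force: 0.0
```

Request:
move_arm:
  commands:
    - [[0,0,-0.4],[0,0,0],0]
    - [[0,0,-0.4],[0,0,0],0]

```text
t: 12.85
eef_pos: [480.1, 5.0, 174.5]
tcp_rot: [3.141, -0.002, 0.244]
ft_force: [-0.1, 0.6, -0.1]
opening: 0.005
grip_force: 0.0
```

Request:
move_arm:
  commands:
    - [[0,0,-0.3],[0,0,0],0]

```text
t: 12.95
eef_pos: [479.6, 5.0, 171.0]
tcp_rot: [3.141, -0.001, 0.244]
ft_force: [0.4, 0.3, -0.5]
opening: 0.005
grip_force: 0.0
```

Request:
move_arm:
  commands:
    - [[0,0,-0.2],[0,0,0],0]

```text
t: 13.05
eef_pos: [479.5, 5.1, 168.8]
tcp_rot: [3.141, -0.0, 0.244]
ft_force: [-0.1, 0.1, -0.5]
opening: 0.005
grip_force: 0.0
```

Request:
move_arm:
  commands:
    - [[0,0,-0.2],[0,0,0],0]

```text
t: 13.15
eef_pos: [479.4, 5.1, 166.8]
tcp_rot: [3.141, -0.0, 0.244]
ft_force: [0.4, -0.2, 0.5]
opening: 0.004
grip_force: 0.0
```

Request:
move_arm:
  commands:
    - [[0,0,-0.2],[0,0,0],0]
    - [[0,0,-0.1],[0,0,0],0]

```text
t: 13.35
eef_pos: [479.4, 5.1, 163.6]
tcp_rot: [3.142, 0.0, 0.244]
ft_force: [0.2, -1.1, 0.1]
opening: 0.001
grip_force: 0.0
```

Request:
move_arm:
  commands:
    - [[0,0,-0.2],[0,0,0],0]
    - [[0,0,-0.1],[0,0,0],0]

```text
t: 13.55
eef_pos: [479.3, 5.1, 160.6]
tcp_rot: [3.142, 0.0, 0.244]
ft_force: [-0.5, 0.4, -0.3]
opening: 0.006
grip_force: 0.0
```

Request:
move_arm:
  commands:
    - [[0,0,-0.2],[0,0,0],0]

```text
t: 13.65
eef_pos: [479.4, 5.0, 158.7]
tcp_rot: [3.141, -0.0, 0.244]
ft_force: [-0.4, -0.3, -0.2]
opening: 0.001
grip_force: 0.0
```

Request:
move_arm:
  commands:
    - [[0,0,-0.2],[0,0,0],0]

```text
t: 13.75
eef_pos: [479.4, 5.1, 156.6]
tcp_rot: [3.141, -0.0, 0.244]
ft_force: [0.4, 0.1, -0.7]
opening: 0.005
grip_force: 0.0
```

Request:
move_arm:
  commands:
    - [[0,0,-0.2],[0,0,0],0]

```text
t: 13.85
eef_pos: [479.4, 5.1, 154.6]
tcp_rot: [3.141, 0.0, 0.244]
ft_force: [-0.4, 0.2, -0.5]
opening: 0.003
grip_force: 0.0
```

Request:
move_arm:
  commands:
    - [[0,0,-0.2],[0,0,0],0]

```text
t: 13.95
eef_pos: [479.4, 5.1, 152.6]
tcp_rot: [3.142, 0.0, 0.244]
ft_force: [-0.8, -0.1, -0.0]
opening: 0.002
grip_force: 0.0
```

```bash
python3 - <<'E'
from h import *
i=camera_info("scene");f=read_camera("scene");w=read_camera("wrist");p=np.array(state()["eef_pos"])
print(p,(proj(i,p)-[215,130])*6,(proj(i,p+[0,0,20])-[215,130])*6)
m=np.zeros((420,800,3),np.uint8);m[:,:420]=cv2.resize(f[130:200,215:285],None,fx=6,fy=6,interpolation=2);m[:320,420:800]=cv2.resize(w[170:330,160:350],None,fx=2,fy=2)
cv2.imwrite("pics/m7.png",m)
E
```

```text
[479.26329837   5.09098782 152.47685987] [217.72525383 241.81131752] [218.15705589 206.63434344]
```

View pics/m7.png

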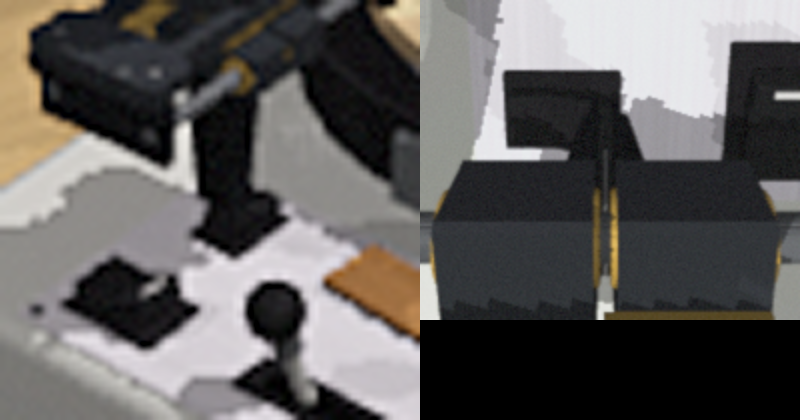

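The finger is over the outer half of the direction switch, with its end just above the rocker. The true finger end sits about 18 mm above the reported TCP. I'll continue down in small steps.

Request:
move_arm:
  commands:
    - [[0,0,-0.2],[0,0,0],0]

```text
t: 14.15
eef_pos: [479.5, 5.1, 150.8]
tcp_rot: [3.141, -0.0, 0.244]
ft_force: [-0.1, -0.1, 0.1]
opening: 0.003
grip_force: 0.0
```

Request:
move_arm:
  commands:
    - [[0,0,-0.1],[0,0,0],0]

```text
t: 14.25
eef_pos: [479.4, 5.1, 149.6]
tcp_rot: [3.142, 0.0, 0.244]
ft_force: [-0.9, 0.3, 1.4]
opening: 0.004
grip_force: 0.0
```

Request:
move_arm:
  commands:
    - [[0,0,-0.1],[0,0,0],0]

```text
t: 14.35
eef_pos: [479.4, 5.1, 148.7]
tcp_rot: [3.142, 0.0, 0.244]
ft_force: [-0.4, 1.0, -0.5]
opening: 0.005
grip_force: 0.0
```

Request:
move_arm:
  commands:
    - [[0,0,-0.1],[0,0,0],0]

```text
t: 14.45
eef_pos: [479.4, 5.1, 147.7]
tcp_rot: [3.141, -0.0, 0.244]
ft_force: [0.0, 1.0, 0.1]
opening: 0.003
grip_force: 0.0
```

Request:
move_arm:
  commands:
    - [[0,0,-0.1],[0,0,0],0]

```text
t: 14.55
eef_pos: [479.6, 4.9, 147.0]
tcp_rot: [3.141, -0.0, 0.244]
ft_force: [-1.7, -3.5, 7.4]
opening: 0.005
grip_force: 3.9
```

Request:
move_arm:
  commands:
    - [[0,0,-0.1],[0,0,0],0]

```text
t: 14.65
eef_pos: [479.8, 4.4, 146.3]
tcp_rot: [3.14, -0.001, 0.244]
ft_force: [-2.8, -8.0, 11.7]
opening: 0.002
grip_force: 6.0
```

Request:
move_arm:
  commands:
    - [[0,0,-0.1],[0,0,0],0]

```text
t: 14.75
eef_pos: [480.0, 3.9, 145.7]
tcp_rot: [3.139, -0.001, 0.245]
ft_force: [-3.6, -12.8, 15.8]
opening: 0.003
grip_force: 7.7
```

Request:
move_arm:
  commands:
    - [[0,0,-0.1],[0,0,0],0]

```text
t: 14.85
eef_pos: [480.3, 3.5, 145.0]
tcp_rot: [3.138, -0.002, 0.245]
ft_force: [2.3, -6.0, 9.2]
opening: 0.001
grip_force: 5.0
```

Request:
move_arm:
  commands:
    - [[0,0,-0.1],[0,0,0],0]

```text
t: 14.95
eef_pos: [480.5, 4.0, 143.8]
tcp_rot: [3.139, -0.003, 0.244]
ft_force: [1.1, -7.5, 8.5]
opening: 0.005
grip_force: 4.3
```

Request:
move_arm:
  commands:
    - [[0,0,-0.1],[0,0,0],0]

```text
t: 15.05
eef_pos: [480.6, 4.2, 142.7]
tcp_rot: [3.139, -0.003, 0.244]
ft_force: [1.5, -7.7, 8.0]
opening: 0.003
grip_force: 5.3
```

Request:
move_arm:
  commands:
    - [[0,0,-0.1],[0,0,0],0]

```text
t: 15.15
eef_pos: [480.5, 4.3, 141.5]
tcp_rot: [3.139, -0.003, 0.244]
ft_force: [0.8, -5.6, 6.9]
opening: 0.005
grip_force: 3.3
```

Request:
move_arm:
  commands:
    - [[0,0,-0.1],[0,0,0],0]

```text
t: 15.25
eef_pos: [480.7, 4.3, 141.0]
tcp_rot: [3.139, -0.003, 0.244]
ft_force: [-2.1, -5.8, 24.6]
opening: 0.01
grip_force: 12.6
```

Request:
move_arm:
  commands:
    - [[0,0,-0.1],[0,0,0],0]

```text
t: 15.35
eef_pos: [480.8, 4.3, 140.8]
tcp_rot: [3.139, -0.004, 0.244]
ft_force: [-6.2, -5.4, 37.0]
opening: 0.007
grip_force: 18.1
```

The force rose sharply after about 6 mm of travel, so the rocker is on its stop. I'll lift and check.

Request:
move_arm:
  commands:
    - [[0,0,0.6],[0,0,0],0]
    - [[0,0,4],[0,0,0],0]
    - [[0,0,4],[0,0,0],0]
    - [[0,0,4],[0,0,0],0]
    - [[0.4,-3,4],[0,0,0],0]
    - [[0.4,-3.2,0],[0,0,0],0]
    - [[0,0,0],[0,0,0],0]
    - [[0,0,0],[0,0,0],0]

```text
t: 16.15
eef_pos: [487.1, -57.0, 304.3]
tcp_rot: [-3.141, 0.001, 0.242]
ft_force: [-0.3, 0.9, -0.6]
opening: 0.002
grip_force: 0.0
```

```bash
python3 - <<'E'
from h import *
i=camera_info("wrist");w=read_camera("wrist");f=read_camera("scene");print(state()["eef_pos"],state()["t"])
m=np.zeros((420,800,3),np.uint8);m[:350,:350]=cv2.resize(f[140:210,220:290],None,fx=5,fy=5,interpolation=2);m[:,350:]=cv2.resize(w[0:210,150:375],None,fx=2,fy=2,interpolation=2)
cv2.imwrite("pics/m8.png",m)
for x in (10,15.4,20): print(x,proj(i,[*(RU@[x,-38]+tU),130+np.sqrt(68**2-(x-45)**2)]))
E
```

```text
[487.07401949 -56.23284031 304.1593953 ] 16.25
10 [253.62784041 105.17252243]
15.4 [253.63743846  99.59635203]
20 [253.64417486  94.72716768]
```

View pics/m8.png

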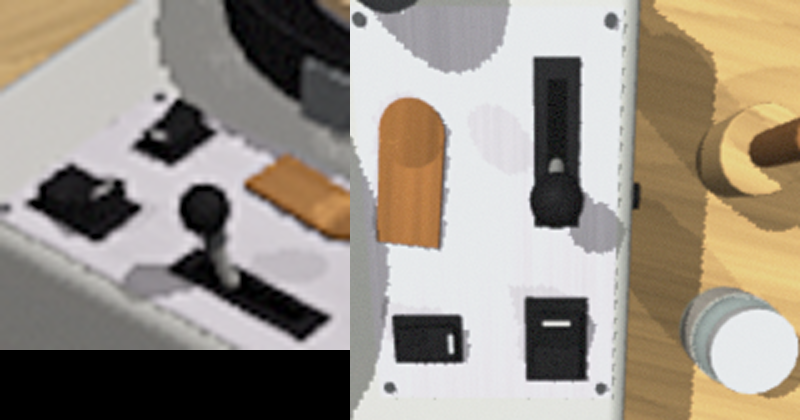

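The knob is at row 99.5, which is x = 15.5, the stop. The direction rocker now tilts the other way and the power switch is unchanged. Next, the power switch.

Request:
move_arm:
  commands:
    - [[2.5,0.5,0],[0,0,0],0]
    - [[0,0,-4],[0,0,0],0]
    - [[0,0,-4],[0,0,0],0]
    - [[0,0,-4],[0,0,0],0]
    - [[0,0,-2],[0,0,0],0]
    - [[0,0,-0.8],[0,0,0],0]
    - [[0,0,0],[0,0,0],0]
    - [[0,0,0],[0,0,0],0]

```text
t: 17.05
eef_pos: [512.9, -51.6, 157.6]
tcp_rot: [3.141, -0.001, 0.244]
ft_force: [0.4, 0.1, 0.8]
opening: 0.004
grip_force: 0.0
```

Request:
move_arm:
  commands:
    - [[0,0,-0.3],[0,0,0],0]
    - [[0,0,-0.1],[0,0,0],0]

```text
t: 17.25
eef_pos: [512.6, -51.8, 153.3]
tcp_rot: [3.141, -0.001, 0.244]
ft_force: [-0.2, 0.2, -0.5]
opening: 0.002
grip_force: 0.0
```

Request:
move_arm:
  commands:
    - [[0,0,-0.15],[0,0,0],0]
    - [[0,0,-0.05],[0,0,0],0]

```text
t: 17.45
eef_pos: [512.4, -51.9, 150.8]
tcp_rot: [3.141, -0.0, 0.244]
ft_force: [0.8, 0.5, 0.1]
opening: 0.007
grip_force: 0.0
```

Request:
move_arm:
  commands:
    - [[0,0,-0.1],[0,0,0],0]

```text
t: 17.55
eef_pos: [512.4, -51.9, 149.7]
tcp_rot: [3.141, -0.0, 0.244]
ft_force: [-0.4, -0.5, -0.4]
opening: 0.006
grip_force: 0.0
```

Request:
move_arm:
  commands:
    - [[0,0,-0.1],[0,0,0],0]

```text
t: 17.65
eef_pos: [512.5, -51.9, 148.7]
tcp_rot: [3.141, -0.0, 0.244]
ft_force: [2.0, 0.2, 4.8]
opening: 0.005
grip_force: 2.1
```

Request:
move_arm:
  commands:
    - [[0,0,-0.1],[0,0,0],0]

```text
t: 17.75
eef_pos: [513.0, -51.8, 148.0]
tcp_rot: [3.141, -0.002, 0.244]
ft_force: [3.1, 2.1, 6.1]
opening: 0.004
grip_force: 3.1
```

Request:
move_arm:
  commands:
    - [[0,0,-0.1],[0,0,0],0]
    - [[0,0,-0.1],[0,0,0],0]

```text
t: 17.95
eef_pos: [514.2, -51.7, 146.6]
tcp_rot: [3.14, -0.004, 0.243]
ft_force: [6.5, 5.0, 9.4]
opening: 0.005
grip_force: 4.6
```

Request:
move_arm:
  commands:
    - [[0,0,-0.1],[0,0,0],0]
    - [[0,0,-0.1],[0,0,0],0]

```text
t: 18.15
eef_pos: [514.5, -51.9, 144.8]
tcp_rot: [3.14, -0.005, 0.244]
ft_force: [5.2, 2.1, 7.5]
opening: 0.003
grip_force: 3.6
```

Request:
move_arm:
  commands:
    - [[0,0,-0.1],[0,0,0],0]

```text
t: 18.25
eef_pos: [514.3, -51.9, 143.7]
tcp_rot: [3.14, -0.005, 0.244]
ft_force: [4.1, 1.9, 6.2]
opening: 0.006
grip_force: 3.0
```

Request:
move_arm:
  commands:
    - [[0,0,-0.1],[0,0,0],0]

```text
t: 18.35
eef_pos: [514.1, -51.9, 142.5]
tcp_rot: [3.14, -0.004, 0.244]
ft_force: [4.0, 1.1, 5.7]
opening: 0.001
grip_force: 2.7
```

Request:
move_arm:
  commands:
    - [[0,0,-0.1],[0,0,0],0]

```text
t: 18.45
eef_pos: [514.0, -52.0, 141.4]
tcp_rot: [3.14, -0.004, 0.244]
ft_force: [5.6, 2.2, 6.4]
opening: 0.001
grip_force: 3.0
```

Request:
move_arm:
  commands:
    - [[0,0,-0.1],[0,0,0],0]

```text
t: 18.55
eef_pos: [514.2, -52.0, 141.1]
tcp_rot: [3.14, -0.004, 0.244]
ft_force: [1.1, 1.8, 22.9]
opening: 0.004
grip_force: 11.4
```

Request:
move_arm:
  commands:
    - [[0,0,-0.1],[0,0,0],0]

```text
t: 18.65
eef_pos: [514.3, -52.0, 140.9]
tcp_rot: [3.139, -0.005, 0.244]
ft_force: [-2.1, 3.5, 32.8]
opening: 0.004
grip_force: 16.3
```

The power switch is on its stop. I'll retreat and compare numerically (the picture budget is nearly spent).

Request:
move_arm:
  commands:
    - [[0,0,0.6],[0,0,0],0]
    - [[0,0,4],[0,0,0],0]
    - [[0,0,4],[0,0,0],0]
    - [[0,0,4],[0,0,0],0]
    - [[-1.2,-0.3,4],[0,0,0],0]
    - [[-1.3,-0.2,0],[0,0,0],0]
    - [[0,0,0],[0,0,0],0]
    - [[0,0,0],[0,0,0],0]
    - [[0,0,0],[0,0,0],0]

```text
t: 19.55
eef_pos: [487.4, -56.7, 303.4]
tcp_rot: [-3.141, 0.002, 0.244]
ft_force: [0.4, -0.2, -0.0]
opening: 0.002
grip_force: 0.0
```

```bash
python3 - <<'E'
from h import *
import pickle
i2=pickle.load(open("w2.pkl","rb"));i=camera_info("wrist");w=read_camera("wrist");cv2.imwrite("pics/w9.png",w);s_=state();print(s_["eef_pos"],s_["ft_force"])
for nm,im,ii in (("w2",cv2.imread("pics/w2.png"),i2),("w9",w,i)):
  for k,(x0,y0,x1,y1) in dict(power=(236,148,268,193),direc=(170,157,205,184)).items():
    D=cv2.morphologyEx((im.max(2)<75).astype(np.uint8),cv2.MORPH_CLOSE,np.ones((9,9)))[y0:y1,x0:x1]
    n,l,st,c_=cv2.connectedComponentsWithStats(D);j=1+np.argmax(st[1:,4])
    hull=np.zeros_like(D);cs,_=cv2.findContours((l==j).astype(np.uint8),0,2);hull=cv2.drawContours(hull,cs,-1,1,-1);hull=cv2.erode(hull,np.ones((3,3)))
    b=np.argwhere((im[y0:y1,x0:x1].min(2)>120)&(hull>0));q=b.mean(0)[::-1]+[x0,y0]
    print(nm,k,len(b),q,(ray(ii,*q,165)-tU)@RU)
f=read_camera("scene")
a=cv2.resize(f[140:210,220:290],None,fx=5,fy=5,interpolation=2)
m=np.zeros((420,800,3),np.uint8);m[:350,:350]=a;m[:,350:]=cv2.resize(w[0:210,150:375],None,fx=2,fy=2,interpolation=2);cv2.imwrite("pics/m9.png",m)
E
```

```text
[487.47023821 -56.74394748 303.45187317] [-0.23656591  0.27410963 -0.26177165]
w2 power 40 [251.5  162.05] [-52.70190291 -36.80757638]
w2 direc 24 [193.25 173.  ] [-65.70589556  31.76356696]
w9 power 40 [252.825 156.   ] [-46.11514645 -36.84116561]
w9 direc 28 [200.         171.82142857] [-64.82387074  25.09658109]
```

Both white bars have shifted outward by the same 6.6 mm, so both rockers are fully over. The hand is clear, so I'm handing in.

```bash
python3 -c "
from cell import env
print(env.job_done())"
```

```text
the job is handed in; nothing more can be done
None
```

The job is handed in, with no verdict returned: the lever was pushed to its front stop, then the direction switch rocked over, then the power switched on. Contact forces peaked at about 38 N, and the hand finished clear above the machine.

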